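# Screw down the cap left loose on a cut pipe

## Robot

A 6-joint arm with a two-finger parallel gripper is mounted at the origin on the work surface. World frame = base frame: x ahead of the robot, y to its left, z up, the work surface at z = 0. Lengths are in mm, angles in rad, forces in N, time in s.
With the tool pointing down it reaches from about 400 to 925 mm from the base axis. Payload 12.5 kg.
Tool frame: the origin (TCP) lies on the centre line of the jaws, within the pads' length; the fingertips stand 17 mm ahead of it and the grasp point (between the pads) lies 2 mm behind it; z points along the fingers, y is the line along which they close (so a half turn about z gives the same grasp; the last joint's range is limited). The gripper opens to 95 mm and grips with 3 to 60 N. Pads are 20 mm wide; open, the fingers measure 119 mm over their backs; the gripper's body (75 mm by 180 mm) begins 59 mm behind the grasp point.
Start: joints at [-1.237, 0.491, 1.559, -0, 1.092, -0.106], TCP at [266.123, -565.529, 231.661] pointing down, gripper open.
Joint ranges: [-3.1, 3.1], [-0.84, 2.19], [0.05, 2.79], [-1.13, 4.28], [0.06, 2.93], [-2.69, 2.69]. Speed limits (rad/s): [2.22, 2.22, 2.79, 3.14, 3.14, 3.14].

## Interface

Orientations are given as [roll, pitch, yaw] about the fixed x, y, z axes, in that order (R = Rz(yaw) Ry(pitch) Rx(roll)).
In Python, from cell import env gives the robot as it stands.
- The arm moves only by the tool drive_tool, never from a script. Its argument "deltas" is text: rows parted by semicolons, each of 4 numbers parted by spaces: the shift along the world's x, y, z normalised to -1 to 1, where 1 is 100 mm, then the turn about the world's z normalised to -1 to 1, where 1 is 180 degrees. A call has 1 to 10 rows; each row shifts and turns the commanded pose from where the row before left it; what a row does not reach is not made up. A row lasts 1/12 s, in which the tool goes at most 41.7 mm and 7.16 degrees, less where a joint would pass 70% of its speed; a pose out of reach is approached as far as the arm can. A call with a number of a shift or a turn outside -1 to 1 is refused whole. A call with a gripper value outside its range is refused whole. "gripper" is the closure, from 0 (fully open) to 1 (shut), set as the call begins (left out, the last holds). The fingers move at their own pace and stop on an object; the grip force is fixed at half the most. Time passes only in rows, so rows that do not move let the fingers close. It gives the time, the measured TCP pose, the force, the opening and the grip force at its end, in the units of the state.
- env.state(): the state, without advancing time (a new reading comes with each control period).
- env.read_camera(name): name is "scene" or "top"; returns (picture, depth): 400x640x3 uint8, red, green, blue; 400x640 float32, mm along the optical axis (not along the pixel's ray), 0 where there is no reading.
- env.camera_params(name): a dict with "mtx" (3x3 intrinsics, pixels), "camera_from_world" (4x4, takes a point from world to camera coordinates). Camera axes: x right, y down, z forward; pixel columns grow to the right and rows downward; lengths in mm; the calibration is good to about 2 mm. A picture is of the moment at which its call begins. camera_params takes no time and is no camera call.
- env.job_done(): hands the job in; it is judged then, once.
The state is a dict: "t": time; "joints": joint angles; "qvel": joint speeds; "tau": joint torques, N m; "eef_pos": TCP position; "tcp_rot": TCP orientation; "ft_force": force on the tool from outside, world axes, zero at the start; "moment": the same for the moment, N m; "opening": opening from 0.0 (shut) to 1.0 (fully open); "grip_force": force on a finger pad.
Only numpy, scipy, OpenCV 4.12 (cv2) and the standard library are available. Lean on these libraries where they do the work, as an engineer would, in place of code of your own. Each camera call takes 0.05 s, during which the arm holds its last target. There are 200 camera calls.

## Task

Three cut pipes stand on the bench with yellow winged screw caps, and one cap has been left loose: it stands proud of the other two, with bright thread showing below it and its red stripe out of line with the red mark on the collar. Turn that cap clockwise by its wings until it is fully home against its stop, then let go. Keep the other two caps screwed home and do not shift the coupling, the tin or the brush.

Things in the scene. Friction and masses are not known exactly. Their poses are not given: they have to be found in the camera images.
- pipe_a: One of three identical black stub pipes standing upright in a grey round foot (136 mm diameter, 10 mm thick) that is bolted to the bench: it cannot move. Origin: centre of the foot's underside on the bench; z is up. Pipe 100 mm diameter; a grey collar 132 mm in diameter lies at 135 to 145 mm height and a bright steel thread above it. A red mark sits on the collar on the pipe's +x side.
- cap_a (a joint): How far the yellow screw cap of pipe_a is unscrewed, rad: 0 = fully home (hard stop), positive = turned anticlockwise seen from above, at most 3.4; the loose one starts at 1.6 or more. Captive on its thread, it rises 5 mm per rad on the pipe's axis. Turning takes 0.25 N m (6 N at a wing); it stays where it is left, also when pressed straight down.
- cap_a_top (a point): Centre of the top disc of pipe_a's yellow cap (114 mm diameter, 40 tall), 190 mm above the bench when home. Axes turn with the cap, z up. Two upright wings stand on the disc at its +y and -y: 18 mm radially (34 to 52 mm from the axis), 14 mm across, 31 mm above the disc. A red stripe along +x lines up with the collar's red mark when home.
- pipe_b: One of three identical black stub pipes standing upright in a grey round foot (136 mm diameter, 10 mm thick) that is bolted to the bench: it cannot move. Origin: centre of the foot's underside on the bench; z is up. Pipe 100 mm diameter; a grey collar 132 mm in diameter lies at 135 to 145 mm height and a bright steel thread above it. A red mark sits on the collar on the pipe's +x side.
- cap_b (a joint): How far the yellow screw cap of pipe_b is unscrewed, rad: 0 = fully home (hard stop), positive = turned anticlockwise seen from above, at most 3.4; the loose one starts at 1.6 or more. Captive on its thread, it rises 5 mm per rad on the pipe's axis. Turning takes 0.25 N m (6 N at a wing); it stays where it is left, also when pressed straight down.
- cap_b_top (a point): Centre of the top disc of pipe_b's yellow cap (114 mm diameter, 40 tall), 190 mm above the bench when home. Axes turn with the cap, z up. Two upright wings stand on the disc at its +y and -y: 18 mm radially (34 to 52 mm from the axis), 14 mm across, 31 mm above the disc. A red stripe along +x lines up with the collar's red mark when home.
- pipe_c: One of three identical black stub pipes standing upright in a grey round foot (136 mm diameter, 10 mm thick) that is bolted to the bench: it cannot move. Origin: centre of the foot's underside on the bench; z is up. Pipe 100 mm diameter; a grey collar 132 mm in diameter lies at 135 to 145 mm height and a bright steel thread above it. A red mark sits on the collar on the pipe's +x side.
- cap_c (a joint): How far the yellow screw cap of pipe_c is unscrewed, rad: 0 = fully home (hard stop), positive = turned anticlockwise seen from above, at most 3.4; the loose one starts at 1.6 or more. Captive on its thread, it rises 5 mm per rad on the pipe's axis. Turning takes 0.25 N m (6 N at a wing); it stays where it is left, also when pressed straight down.
- cap_c_top (a point): Centre of the top disc of pipe_c's yellow cap (114 mm diameter, 40 tall), 190 mm above the bench when home. Axes turn with the cap, z up. Two upright wings stand on the disc at its +y and -y: 18 mm radially (34 to 52 mm from the axis), 14 mm across, 31 mm above the disc. A red stripe along +x lines up with the collar's red mark when home.
- coupling: Loose brass pipe coupling (ring 60 mm outside, 44 mm inside, 45 mm tall), standing on the bench beyond the pipes; bystander. Origin: centre of its underside.
- tin: Loose can, 66 mm diameter, 90 mm tall, with a blue label, standing on the bench beyond the pipes; bystander. Origin: centre of its underside.
- brush: Loose hand brush lying on the bench nearer the robot than the pipes, on its left, under 40 mm high; bystander. Handle to its -x. Origin: middle of its underside.

How it is judged (in metres and radians):
At the end, for the whole second after the job is handed in: All three caps are within 0.12 rad (0.6 mm of height) of fully home and at rest, and the coupling, tin and brush are within 40 mm of where they began (value of joint each of cap_a, cap_b, cap_c below 0.12 rad and velocity of joint cap_a between -0.05 and 0.05 rad/s and velocity of joint cap_b between -0.05 and 0.05 rad/s and velocity of joint cap_c between -0.05 and 0.05 rad/s and distance of each of coupling, tin, brush from where it was at the start of the episode below 0.04 m); the robot touches nothing.
It fails at once if a cap that was home is unscrewed by more than 0.3 rad (value of joint any of cap_b, cap_c above 0.3 rad).
It fails at once if the coupling, tin or brush is shifted by more than 40 mm (distance of any of coupling, tin, brush from where it was at the start of the episode above 0.04 m).
It also fails if it takes over 43 s, if anything falls off the work surface, if the arm or the gripper's body presses on something with over 40 N, if the wrist force passes 120 N, or if a joint passes its speed limit or range.

## Working session

There is one attempt and no reset: what is moved stays moved. The work goes in short steps, Python scripts to look and compute and a tool call to move; the robot and the scene stay as the last step left them, time stands still between calls to the robot, and variables do not carry over. Pictures are saved under pics/ and viewed, at most 10 in all, crops included, and the job is handed in when it is done.

Besides the shell and the picture viewer there is one more tool, called after ">>>" as name(argument=value, ...) on one line, values as JSON. drive_tool: Moves the arm, as the interface text tells. Its arguments: {"type":"object","properties":{"deltas":{"type":"string"},"gripper":{"type":"number"}},"required":["deltas"]}

```bash
mkdir -p pics
python3 - <<'E'
from cell import env
import cv2,numpy as np
for n in("scene","top"):
    p,d=env.read_camera(n); cv2.imwrite(f"pics/{n}0.png",p[:,:,::-1]); np.savez(f"{n}0.npz",p=p,d=d)
    print(n,env.camera_params(n))
print(env.state())
E
```

```text
scene {'mtx': array([[482.35279808,   0.        , 319.19720841],
       [  0.        , 482.35279808, 193.58690269],
       [  0.        ,   0.        ,   1.        ]]), 'camera_from_world': array([[ 8.53191652e-01,  5.21490604e-01,  1.05619677e-02,
        -4.76717720e+02],
       [ 4.52814071e-01, -7.30478243e-01, -5.11234735e-01,
        -1.67281592e+02],
       [-2.58888823e-01,  4.40963816e-01, -8.59376222e-01,
         1.34586642e+03],
       [ 0.00000000e+00,  0.00000000e+00,  0.00000000e+00,
         1.00000000e+00]])}
top {'mtx': array([[431.92307468,   0.        , 317.08998675],
       [  0.        , 431.92307468, 198.38236529],
       [  0.        ,   0.        ,   1.        ]]), 'camera_from_world': array([[ 2.46619916e-02, -9.99667941e-01,  7.46951222e-03,
         6.97396156e+00],
       [-9.98736041e-01, -2.49649611e-02, -4.36241934e-02,
         5.45420762e+02],
       [ 4.37961837e-02, -6.38421157e-03, -9.99020088e-01,
         9.62481613e+02],
       [ 0.00000000e+00,  0.00000000e+00,  0.00000000e+00,
         1.00000000e+00]])}
{'t': 0.1, 'joints': array([-1.23664225e+00,  4.91452861e-01,  1.55937505e+00, -6.26826460e-05,
        1.09162650e+00, -1.05579121e-01]), 'qvel': array([ 0.00023389, -0.00102984, -0.00105041,  0.00029071,  0.00188938,
       -0.00026873]), 'tau': array([ 3.24608409e-03, -6.13624763e+01, -2.58603716e+01,  6.94277510e-02,
        4.69641038e-02, -6.65862331e-05]), 'eef_pos': array([ 266.0227221 , -565.36447645,  231.15363566]), 'tcp_rot': array([-3.14072983e+00, -3.55265218e-05,  4.39762103e-01]), 'ft_force': array([-0.92638199, -0.65678028,  0.67627399]), 'moment': array([-0.01807967,  0.03215397, -0.05417271]), 'grip_force': 0.0, 'opening': 0.9986925795463841}
```

View pics/scene0.png

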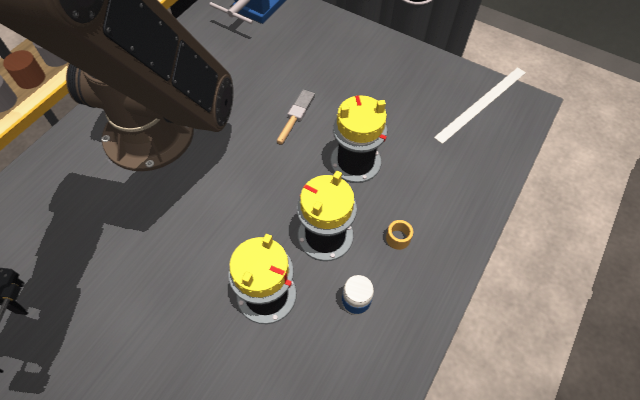

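View pics/top0.png

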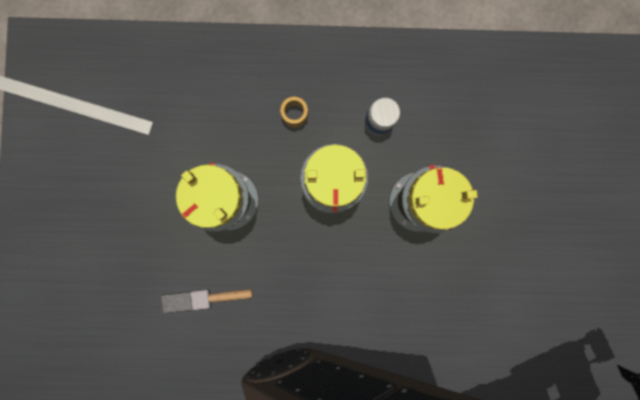

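The scene view has three caps at about (360,118), (327,200) and (260,265). In the top view they are at (208,196), (334,176) and (442,198). The upper/left cap's stripe, top view (190,210), is far from its red mark at (212,165), so it is probably the loose one. I'll check the heights in both views.

```bash
cat > h.py <<'E'
from cell import env
import cv2,numpy as np
def world(n,d):
    c=env.camera_params(n);K=c["mtx"];T=np.linalg.inv(c["camera_from_world"])
    v,u=np.mgrid[:400,:640]; P=np.stack([(u-K[0,2])/K[0,0]*d,(v-K[1,2])/K[1,1]*d,d,np.ones_like(d)],-1)
    return (P@T.T)[...,:3]
def caps(n,p,d):
    W=world(n,d); h=cv2.cvtColor(p,cv2.COLOR_RGB2HSV).astype(int)
    col=((h[...,0]>22)&(h[...,0]<35)&(h[...,1]>150)&(h[...,2]>60)&(W[...,2]>140)&(d>0)).astype(np.uint8)
    k,l,s,_=cv2.connectedComponentsWithStats(col)
    for i in range(1,k):
        if s[i,4]<300: continue
        m=l==i; Z=W[m]; hist,e=np.histogram(Z[:,2],np.arange(150,260,1)); zt=e[hist.argmax()]+.5
        t=Z[abs(Z[:,2]-zt)<3]; c,r=cv2.minEnclosingCircle(t[:,:2].astype(np.float32))
        w=Z[Z[:,2]>zt+25]; A=w[:,:2]-c
        print(n,"cap ztop %.1f c %s r %.1f wingmaxz %.1f"%(np.median(t[:,2]),np.round(c,1),r,Z[:,2].max()))
        for sgn in(1,-1):
            # split wings by principal direction
            u=np.linalg.svd(A,full_matrices=False)[2][0]; q=w[(A@u)*sgn>0]
            if len(q):
                (mc,_,_)=cv2.minAreaRect(q[:,:2].astype(np.float32)); a=np.array(mc)-c
                print("   wing",np.round(mc,1),"rad %.1f ang %.1f"%(np.hypot(*a),np.degrees(np.arctan2(a[1],a[0]))),len(q))
    red=((h[...,0]<6)|(h[...,0]>174))&(h[...,1]>180)&(h[...,2]>90)&(W[...,2]>120)&(W[...,0]>400)
    k,l,s,ce=cv2.connectedComponentsWithStats(red.astype(np.uint8))
    for i in range(1,k):
        if s[i,4]>5: print("  red",np.round(ce[i]),np.round(np.median(W[l==i],0),1))
E
python3 - <<'E'
from h import *
for n in("scene","top"):
    z=np.load(n+"0.npz"); caps(n,z["p"],z["d"])
z=np.load("top0.npz");s=np.load("scene0.npz")
a=cv2.resize(z["p"][140:240,160:260],(380,380),interpolation=3);b=cv2.resize(s["p"][85:185,310:410],(380,380),interpolation=3)
cv2.imwrite("pics/c1.png",np.hstack([a,b])[:,:,::-1])
E
```

```text
scene cap ztop 200.5 c [538.  222.3] r 57.6 wingmaxz 234.7
   wing [505.8 194.1] rad 42.8 ang -138.8 45
   wing [569.5 249.9] rad 41.9 ang 41.1 45
scene cap ztop 190.1 c [582.6 -10.8] r 57.5 wingmaxz 223.6
   wing [584.2 -53.3] rad 42.5 ang -87.9 59
   wing [581.   31.6] rad 42.4 ang 92.2 52
scene cap ztop 190.3 c [ 546.1 -210.3] r 57.3 wingmaxz 224.3
   wing [ 539.7 -168.9] rad 41.9 ang 98.8 64
   wing [ 552.  -252.6] rad 42.7 ang -82.0 78
  red [358. 100.] [510.1 252.2 201.6]
  red [382. 136.] [596.9 226.6 145.5]
  red [310. 189.] [542.3 -12.7 191. ]
  red [277. 270.] [ 584.5 -205.1  191.4]
  red [287. 281.] [ 603.6 -203.   148.3]
top cap ztop 189.4 c [ 544.6 -233.1] r 46.4 wingmaxz 223.4
   wing [ 549.7 -251.8] rad 19.4 ang -74.5 60
  red [440. 176.] [ 584.3 -204.6  190.3]
  red [190. 210.] [509.9 251.7 201.4]
```

View pics/c1.png

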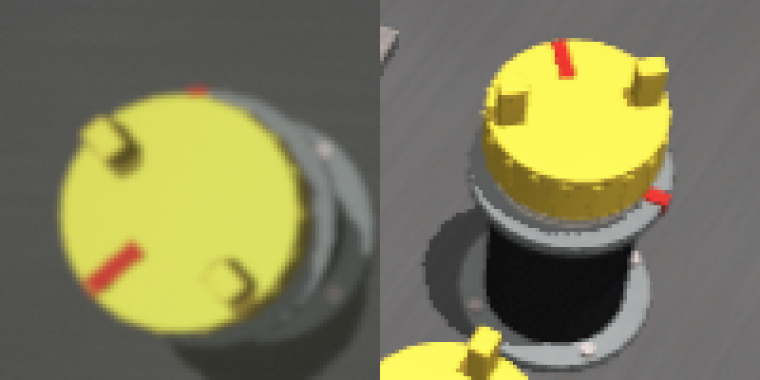

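The loose cap is pipe_a's: centre (538,222), disc at about 200.5 (2.1 rad), wings at 41° and -139°. The crop shows the same thing, with the stripe at lower left and the mark on the far side.

Plan: put the tool on the cap axis, with one finger beside each wing on its anticlockwise side. Then turn the tool clockwise about 125° or a little more, descending with the cap.

>>> drive_tool(deltas="0 0 0.35 0; 0 0 0.35 0; 0 0 0.35 0; 0.13 0.375 0 0.0386; 0.13 0.375 0 0.0386; 0.13 0.375 0 0.0386; 0.13 0.375 0 0.0386; 0.13 0.375 0 0.0386; 0.13 0.375 0 0.0386; 0.13 0.375 0 0.0386", gripper=0.2)

```text
t: 0.93
eef_pos: [357.2, -301.1, 336.5]
tcp_rot: [-3.141, -0.0, 1.294]
ft_force: [1.3, 0.6, 0.3]
opening: 0.801
grip_force: 0.0
```

>>> drive_tool(deltas="0.13 0.375 0 0.0386; 0.13 0.375 0 0.0386; 0.13 0.375 0 0.0386; 0.13 0.375 0 0.0386; 0.13 0.375 0 0.0386; 0.13 0.375 0 0.0386; 0.13 0.375 0 0.0386; 0.13 0.375 0 0.0386; 0.13 0.375 0 0.0386; 0.13 0.375 0 0.0386")

```text
t: 1.77
eef_pos: [487.2, 74.1, 336.6]
tcp_rot: [-3.142, -0.0, 2.507]
ft_force: [1.4, -0.9, 1.5]
opening: 0.801
grip_force: 0.0
```

>>> drive_tool(deltas="0.127 0.37 0 0.038; 0.127 0.37 0 0.038; 0.127 0.37 0 0.038; 0.127 0.37 0 0.038; 0 0 0 0; 0 0 -0.3 0; 0 0 0 0")

```text
t: 2.35
eef_pos: [536.4, 220.1, 302.3]
tcp_rot: [-3.139, -0.006, 2.98]
ft_force: [-0.9, -0.6, -0.5]
opening: 0.802
grip_force: 0.0
```

Run:
```python
from h import *
s=env.state();print(s["eef_pos"],s["tcp_rot"],s["opening"])
p,d=env.read_camera("scene"); q,_=env.read_camera("top")
a=cv2.resize(q[110:250,130:290],(400,350),interpolation=3);b=cv2.resize(p[50:190,290:450],(400,350),interpolation=3)
cv2.imwrite("pics/c2.png",np.hstack([a,b])[:,:,::-1])
```

```text
[536.43274608 220.08455491 302.306659  ] [-3.13881458 -0.00600392  2.97953331] 0.8020934445381377
```

View pics/c2.png

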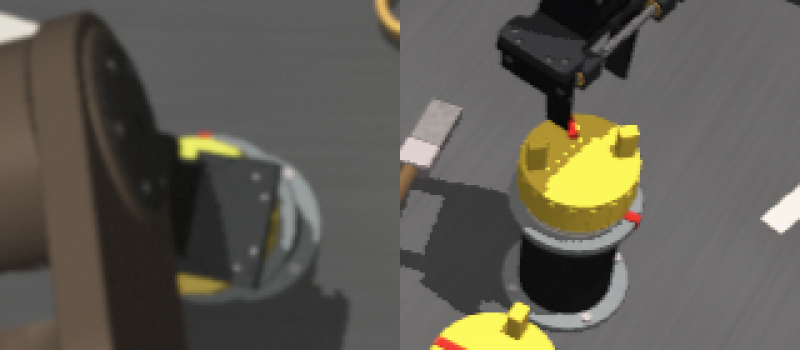

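The scene crop shows the fingers above the disc, on either side of the wing line and clear of both wings. Going down with a small correction.

>>> drive_tool(deltas="0 0 -0.25 0; 0 0 -0.25 0; 0 0 -0.13 0; 0 0 0 0; 0 0 0 0")

```text
t: 2.87
eef_pos: [538.4, 219.6, 244.8]
tcp_rot: [3.141, 0.001, 2.978]
ft_force: [1.1, 0.3, 0.5]
opening: 0.8
grip_force: 0.0
```

>>> drive_tool(deltas="0 0.025 -0.08 0; 0 0 -0.08 0; 0 0 0 0; 0 0 0 0; 0 0 0 0")

```text
t: 3.28
eef_pos: [538.0, 222.5, 228.0]
tcp_rot: [3.141, 0.0, 2.979]
ft_force: [0.5, 0.3, -0.6]
opening: 0.802
grip_force: 0.0
```

>>> drive_tool(deltas="0 0 0 -0.02; 0 0 0 -0.02; 0 0 0 -0.02; 0 0 0 -0.02; 0 0 0 -0.02; 0 0 -0.003 -0.02; 0 0 -0.003 -0.02; 0 0 -0.003 -0.02; 0 0 -0.003 -0.02; 0 0 -0.003 -0.02")

```text
t: 4.12
eef_pos: [537.2, 223.0, 226.2]
tcp_rot: [-3.141, -0.001, 2.348]
ft_force: [-2.8, 4.0, -1.5]
opening: 0.802
grip_force: 3.1
```

Run:
```python
from h import *
s=env.state();print(s["eef_pos"],s["tcp_rot"],s["ft_force"],s["moment"])
p,d=env.read_camera("scene")
cv2.imwrite("pics/c3.png",cv2.resize(p[70:170,300:420],(720,600),interpolation=3)[:,:,::-1])
```

```text
[537.17414327 222.97739586 226.16587652] [-3.14088953e+00 -1.44747265e-03  2.34803542e+00] [-2.83474269  3.97614033 -1.52019627] [0.55435914 0.50405579 0.24608644]
```

View pics/c3.png

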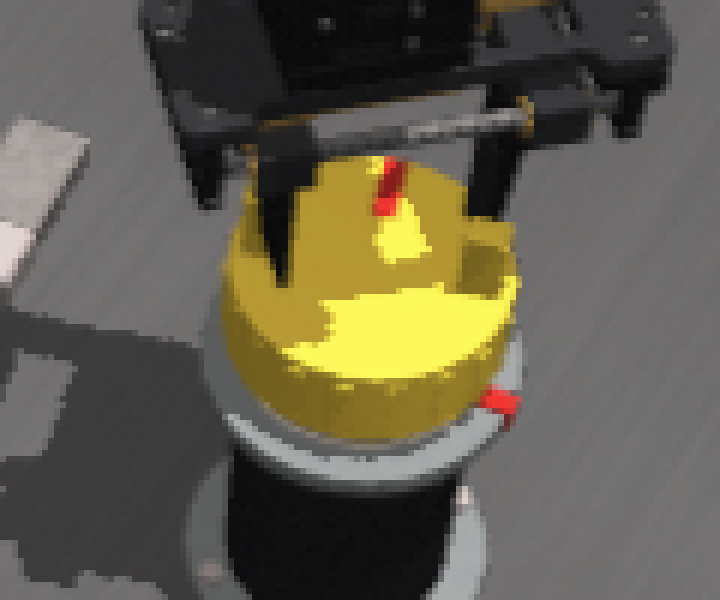

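The stripe, at crop pixel (388,185), has moved clockwise. Both fingers are against the wings and the moment is 0.25 N m, which is the turning torque. I'll keep turning.

>>> drive_tool(deltas="0 0 -0.003 -0.02; 0 0 -0.003 -0.02; 0 0 -0.003 -0.02; 0 0 -0.003 -0.02; 0 0 -0.003 -0.02; 0 0 -0.003 -0.02; 0 0 -0.003 -0.02; 0 0 -0.003 -0.02; 0 0 -0.003 -0.02; 0 0 -0.003 -0.02")

```text
t: 5.0
eef_pos: [537.3, 222.6, 223.1]
tcp_rot: [-3.14, -0.0, 1.721]
ft_force: [-4.7, 0.9, -1.2]
opening: 0.798
grip_force: 3.2
```

>>> drive_tool(deltas="0 0 -0.003 -0.02; 0 0 -0.003 -0.02; 0 0 -0.003 -0.02; 0 0 -0.003 -0.02; 0 0 -0.003 -0.02; 0 0 -0.003 -0.02; 0 0 -0.003 -0.02; 0 0 -0.003 -0.02; 0 0 -0.003 -0.02; 0 0 -0.003 -0.02")

```text
t: 5.83
eef_pos: [537.1, 222.2, 220.0]
tcp_rot: [-3.14, 0.002, 1.093]
ft_force: [-4.4, -0.9, -0.8]
opening: 0.799
grip_force: 3.4
```

Run:
```python
from h import *
s=env.state();print(s["eef_pos"],s["tcp_rot"],s["ft_force"],s["moment"])
p,d=env.read_camera("scene")
cv2.imwrite("pics/c4.png",cv2.resize(p[70:170,300:420],(720,600),interpolation=3)[:,:,::-1])
```

```text
[537.07740791 222.23468059 219.98485735] [-3.14013720e+00  1.74833540e-03  1.09293662e+00] [-4.4288325  -0.90788008 -0.83940238] [-0.1223539   0.73259345  0.24826167]
```

View pics/c4.png

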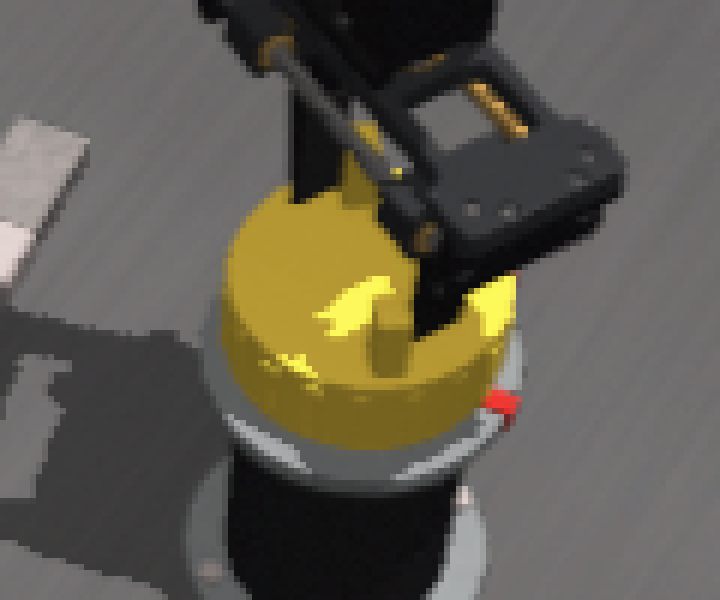

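The cap has turned a good way: the near wing is at (388,345), and the torque is still just the thread's 0.25 N m. I'll approach the stop more slowly.

>>> drive_tool(deltas="0 0 -0.0015 -0.01; 0 0 -0.0015 -0.01; 0 0 -0.0015 -0.01; 0 0 -0.0015 -0.01; 0 0 -0.0015 -0.01; 0 0 -0.0015 -0.01; 0 0 -0.0015 -0.01; 0 0 -0.0015 -0.01; 0 0 -0.0015 -0.01; 0 0 -0.0015 -0.01")

```text
t: 6.72
eef_pos: [536.9, 222.2, 218.5]
tcp_rot: [-3.141, 0.003, 0.782]
ft_force: [-6.1, -1.7, -0.6]
opening: 0.802
grip_force: 3.3
```

>>> drive_tool(deltas="0 0 -0.0015 -0.01; 0 0 -0.0015 -0.01; 0 0 -0.0015 -0.01; 0 0 -0.0015 -0.01; 0 0 -0.0015 -0.01")

```text
t: 7.13
eef_pos: [536.9, 222.2, 217.7]
tcp_rot: [-3.141, 0.003, 0.625]
ft_force: [-5.5, -2.2, -1.3]
opening: 0.799
grip_force: 3.2
```

Run:
```python
from cell import env
s=env.state();print(s["eef_pos"],s["tcp_rot"],s["ft_force"],s["moment"])
```

```text
[536.86687939 222.15310401 217.66281823] [-3.14090805e+00  2.83010362e-03  6.24506312e-01] [-5.45070737 -2.16411499 -1.3267713 ] [-0.29981315  1.12459645  0.20985895]
```

>>> drive_tool(deltas="0 0 -0.0015 -0.01; 0 0 -0.0015 -0.01; 0 0 -0.0015 -0.01; 0 0 -0.0015 -0.01")

```text
t: 7.47
eef_pos: [536.6, 222.1, 217.3]
tcp_rot: [3.14, 0.004, 0.507]
ft_force: [-9.7, -0.4, 4.1]
opening: 0.804
grip_force: 84.4
```

Run:
```python
from cell import env
s=env.state();print(s["eef_pos"],s["tcp_rot"],s["ft_force"],s["moment"])
```

```text
[536.64913518 222.13683358 217.30937096] [3.1400744  0.00358321 0.50672929] [-9.72063036 -0.40406553  4.05142892] [0.35021638 1.68641981 7.16244671]
```

The moment jumped to 7 N m, so the cap has hit its stop. I'll back off, lift clear and check.

>>> drive_tool(deltas="0 0 0 0.01; 0 0 0 0.02; 0 0 0 0.02; 0 0 0 0.02; 0 0 0.3 0; 0 0 0.4 0; 0 0 0.4 0; -0.1 -0.38 0 0; -0.1 -0.38 0 0; -0.1 -0.38 0 0")

```text
t: 8.3
eef_pos: [507.6, 107.5, 328.3]
tcp_rot: [3.14, -0.002, 0.721]
ft_force: [0.9, -0.4, -0.4]
opening: 0.799
grip_force: 0.0
```

>>> drive_tool(deltas="-0.13 -0.37 0 0; -0.13 -0.37 0 0; -0.13 -0.37 0 0; -0.13 -0.37 0 0; -0.13 -0.37 0 0; -0.13 -0.37 0 0; -0.13 -0.37 0 0; -0.13 -0.37 0 0; 0 0 0 0; 0 0 0 0")

```text
t: 9.13
eef_pos: [403.4, -189.4, 327.7]
tcp_rot: [3.14, -0.0, 0.715]
ft_force: [-0.5, -0.0, -0.9]
opening: 0.798
grip_force: 0.0
```

Run:
```python
from h import *
for n in("scene","top"):
    p,d=env.read_camera(n); caps(n,p,d)
    if n=="scene": cv2.imwrite("pics/c5.png",p[:,:,::-1])
s=env.state();print(s["eef_pos"],np.abs(s["qvel"]).max(),s["ft_force"])
```

```text
scene cap ztop 189.6 c [538.2 221.1] r 58.3 wingmaxz 224.2
   wing [542.6 179.8] rad 41.6 ang -83.9 46
   wing [533.  264.4] rad 43.6 ang 96.8 40
scene cap ztop 190.1 c [583.  -10.4] r 57.5 wingmaxz 224.3
   wing [584.5 -52.8] rad 42.5 ang -87.9 61
   wing [580.3  32.6] rad 43.0 ang 93.5 53
scene cap ztop 190.2 c [ 545.4 -210.2] r 57.2 wingmaxz 225.0
   wing [ 552. -253.] rad 43.3 ang -81.3 81
   wing [ 539.7 -169.3] rad 41.3 ang 98.0 64
  red [377. 122.] [576.3 226.1 190. ]
  red [383. 137.] [598.4 228.4 146.2]
  red [310. 189.] [541.1 -12.3 190.6]
  red [276. 270.] [ 584.5 -204.5  190.5]
  red [287. 281.] [ 603.8 -202.7  147.9]
  red [207. 172.] [580.9 226.2 190.8]
  red [440. 176.] [ 584.3 -204.5  190.7]
[ 404.09362487 -187.33558371  327.56973919] 0.02881823579530279 [0.05781614 0.47250112 0.03702683]
```

View pics/c5.png

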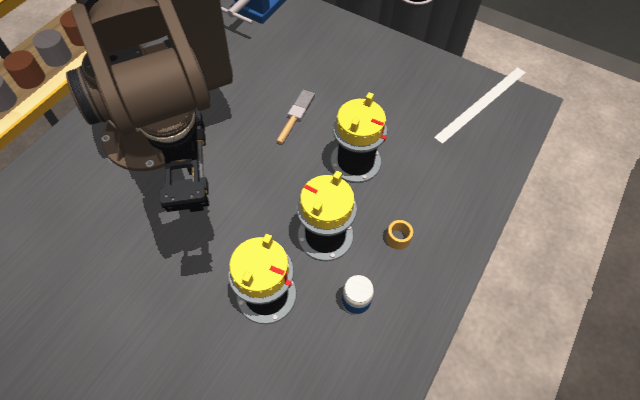

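In the picture the stripe at (377,122) lines up with the mark at (383,137). The cap top is at about 190, the other caps and loose items haven't moved, and the arm is clear.

```bash
python3 -c "
from cell import env
print(env.job_done())"
```

```text
the job is handed in; nothing more can be done
None
```

The loose cap (pipe_a) is screwed home against its stop and released, the other two caps and the coupling, tin and brush look unmoved in the pictures, and the job was handed in at about 9 s; no verdict came back.

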